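Pack the driver's kit case

TASK

Pack the driver's kit: lay the red stapler, the black torch and the green snap-off cutter flat in their own cut-outs in the black foam of the open orange case, the torch with its lens end in the wide end of its cut-out and the cutter with its blade in the narrow slot (the stapler may lie either way round). Then close the lid fully and slide the black catch on the front of the case all the way across, over the lid's tab. Leave the tape measure, the roll of clear tape and the box of staples where they are.

Things in the scene. Friction and masses are not known exactly. Their poses are not given: they have to be found in the camera images.
- case: Open orange kit case, fixed, 186 (x) x 246 (y) x 50 mm without its lid; origin under its centre on the bench, x to the hinge at the back, y to the left seen from the front. Walls 5 mm, rim at z 50. Black foam, top at z 40, has three cut-outs along x and a finger trough across the middle (x -24 to 24, full width, bottom z 24). Handle on the left side, y 123 to 151, z 26.
- pocket_stapler (a point): Middle of the bottom of the stapler's cut-out (in the case at 0, -78, 9 mm): 151 long along the case's x, 38 wide, 31 deep.
- pocket_torch (a point): Middle of the bottom of the torch's cut-out (in the case at 0, 0, 22 mm): 135 long along x, 18 deep; 39 wide in the front part (x -67 to -24), 32 wide behind.
- pocket_torch_lens (a point): Where the torch's lens end belongs: bottom of the wide, front end of its cut-out (in the case at -64, 0, 22 mm).
- pocket_cutter (a point): Middle of the bottom of the cutter's cut-out (in the case at 0, 70, 33 mm): 168 long along x, 24 wide, 7 deep; its rearmost 20 mm (x 64 to 84) is only 13 wide, for the blade.
- pocket_cutter_blade (a point): Where the cutter's blade tip belongs: bottom of the narrow slot at the back (in the case at 80, 70, 33 mm).
- case_lid (a joint): Angle of the orange lid, 0 shut, 1.57 upright, stop at 1.75 rad; stiff hinge, it stays where it is left (about 2 N at the edge move it).
- case_hinge (a point): Middle of the lid's hinge axis, which runs along the case's y (in the case at 93, 0, 50 mm).
- lid_edge (a point): Middle of the lid's outer front edge: 186 mm from the hinge along the lid and 20 off the hinge plane on its outer side (its top when shut, 70 mm above the bench). The lid is a shell 246 wide and 20 deep; two panels on it are 1.5 mm higher. A black tab 36 wide, 4 thick stands 16 mm beyond this edge. Shut, it leaves room up to 64 mm above the bench.
- case_catch (a joint): Travel of the black catch along the case's -y (to the right seen from the front): 0 clear of the lid's tab, 0.024 m fully home over it; about 1.5 N moves it. If it is home before the lid is shut, it blocks the tab.
- catch_fin (a point): Top middle of the catch's upright fin, 79 mm above the bench; fin 9 thick (case y), 16 wide (case x), free from 61 to 79 mm above the bench, 30 mm in front of the lid's front edge. It slides on a ledge (top 50 mm, case x -137 to -93) between two stops 9 mm high.
- stapler: Red and black desk stapler, 32 x 142 x 54 mm, 28 wide in its upper half; origin under its centre, long axis y, z up.
- torch: Small black metal torch, 128 long, barrel 26 and head 33 mm across, lying; does not roll; origin under its centre, long axis y, the lens at -y, z up.
- torch_lens (a point): Lens end of the torch, at its underside (64 mm from its origin along -y).
- cutter: Green snap-off cutter, 18 x 160 x 14 mm, lying; origin under its centre, long axis y, the blade at -y (body from y -58 to 80), z up. Grip it at the middle; 11 mm high there.
- cutter_blade (a point): Tip of the cutter's blade, at its underside (80 mm from its origin along -y).
- tape_measure: Yellow tape measure, 35 x 66 x 64 mm, standing; bystander. Origin under its centre.
- tape_clear: Roll of clear tape, 109 mm across, 48 high, lying; bystander. Origin under its centre.
- staple_box: White box of staples, 36 x 62 x 22 mm; bystander. Origin under its centre.
Not all that is in view belongs to the job. Leave any turquoise look-alike of the torch alone.

How it is judged:
By the outcome, as a careful person would: the job done as asked, in the order asked, and still so for the second after the job is handed in, with the robot touching nothing.
It also fails if it takes over 72 s, if anything falls off the work surface, if the arm or the gripper's body presses on something with over 40 N, if the wrist force passes 120 N, or if a joint passes its speed limit or range.

ROBOT

A 6-joint arm with a two-finger parallel gripper is mounted at the origin on a cart in front of the work surface, level with it; the furniture and walls round the work are solid. World frame = base frame: x ahead of the robot, y to its left, z up, the work surface at z = 0. Lengths are in m, angles in degrees, forces in N, time in s.
With the tool pointing down it reaches from about 0.3 to 0.75 m from the base axis. Payload 8.5 kg.
Tool frame: the origin (TCP) lies midway between the tips of the shut fingers; the grasp point (between the pads) lies 19 mm behind it; z points along the fingers, y is the line along which they close (so a half turn about z gives the same grasp; the last joint's range is limited). The gripper opens to 85 mm and grips with 20 to 120 N. Pads are 22 mm wide; open, the fingers measure 114 mm over their backs; the gripper's body (76 mm by 85 mm) begins 54 mm behind the grasp point. The pads swing forward as they close: fully open they stand 13 mm farther back than shut.
Start: joints at [-77.768, 21.807, 74.336, -0, 83.858, -12.336], TCP at [0.229, -0.5, 0.231] pointing down, gripper open.
Joint ranges: [-178.18, 178.18], [-50.72, 133.34], [12.68, 142.11], [-81.47, 261.47], [9.98, 163.14], [-165.26, 165.26]. Speed limits (degrees/s): [136.94, 136.94, 180, 180, 180, 180].

INTERFACE

Orientations are given as a 3x3 rotation matrix whose columns are the frame's x, y, z axes.
In Python, from rig import observe, optics, order, spotter gives the robot as it stands.
- The arm moves only by the tool move_arm, never from a script. Its argument "series" is text: rows parted by semicolons, each of 5 numbers parted by spaces: the shift along the tool's x, y, z in cm, then the turn about the tool's z in degrees, then the opening, from -1 (shut) to 1 (fully open). A call has 1 to 8 rows; each row is the pose to reach, as a shift and turn from the pose commanded when the call began, along the tool's axes at that moment; what a row does not reach only later rows make up. A row lasts 1/8 s, in which the tool goes at most 62.5 mm and 10.7 degrees, less where a joint would pass 70% of its speed; a pose out of reach is approached as far as the arm can. A call with a gripper value outside its range is refused whole. The fingers move at their own pace and stop on an object; "force" is the grip in N (left out, the last holds). Time passes only in rows, so rows that repeat a pose let the fingers close. It gives the time, the measured TCP pose, the force, the opening and the grip force at its end, in the units of the state.
- observe(): the state, without advancing time (a new reading comes with each control period).
- optics.get_image(name): name is "scene" or "top"; returns a dict with "pixels" (420x560x3 uint8, blue, green, red), "camera_matrix" (3x3 intrinsics, pixels), "dist" ([k1, k2, p1, p2, k3] as OpenCV has them; the pictures are not rectified), "rvec" (rotation vector, rad) and "tvec" (3), from world to camera coordinates, as OpenCV has them. Camera axes: x right, y down, z forward; pixel columns grow to the right and rows downward; lengths in m; the calibration is good to about 2 mm. A picture is of the moment at which its call begins. There is no depth.
- order.close_job(): hands the job in; it is judged then, once.
Trained networks look in the newest picture that a camera, given by its name, has taken for a name from the list of things; names that differ only in an ending like _2 or _b are one class to them, and where a whole thing is asked for, a point or a joint stands for the part that bears it (a point fixed in the world has none). Each returns a list of dicts, best first, with "score" (0 to 1); they miss things now and then, are a little off and sometimes report something else, mostly with a low value. They report only what shows in the picture. A call takes as long as a camera call. They do not tell look-alikes from the thing itself.
- spotter.find_in(thing, camera): "point" ([x, y, z] in m, in world coordinates, good to about 4 mm: the middle of the surface that is visible of it).
- spotter.cut_out(thing, camera): "pixels" (420x560 bool, what is visible of it).
- spotter.mark_of(thing, camera): "point" ([x, y, z] in m, in world coordinates, good to about 4 mm: a listed point, or the origin of a listed thing).
The state is a dict: "time_s": time; "q": joint angles; "qvel": joint speeds; "joint_efforts": joint torques, N m; "position": TCP position; "tool_rot": TCP orientation; "ft_force": force on the tool from outside, world axes, zero at the start; "wrist_torque": the same for the moment, N m; "grip_width": finger opening in m; "gripper_force": force on a finger pad.
Only numpy, scipy, OpenCV 4.12 (cv2) and the standard library are available. Lean on these libraries where they do the work, as an engineer would, in place of code of your own. Each camera call takes 0.05 s, during which the arm holds its last target. There are 200 camera calls.

## Working session

There is one attempt and no reset: what is moved stays moved. The work goes in short steps, Python scripts to look and compute and a tool call to move; the robot and the scene stay as the last step left them, time stands still between calls to the robot, and variables do not carry over. Pictures are saved under pics/ and viewed, at most 10 in all, crops included, and the job is handed in when it is done.

Besides the shell and the picture viewer there is one more tool, called as name(argument=value, ...), one argument or row to a line, values as JSON. move_arm: Moves the arm, as the interface text tells. Its arguments: {"type":"object","properties":{"series":{"type":"string"},"force":{"type":"number"}},"required":["series"]}

```bash
mkdir -p pics; ls
cat > h.py <<'E'
import numpy as np, cv2
from rig import observe, optics, order, spotter
E
python3 - <<'E'
from h import *
ims={c:optics.get_image(c) for c in("scene","top")}
for c,i in ims.items():
    cv2.imwrite(f"pics/{c}0.png",i["pixels"])
    R=cv2.Rodrigues(i["rvec"])[0]; print(c,(-R.T@i["tvec"].ravel()).round(3),R.round(2).tolist())
for c in ("scene","top"):
  for t in "case pocket_stapler pocket_torch pocket_torch_lens pocket_cutter pocket_cutter_blade case_hinge lid_edge catch_fin stapler torch torch_lens cutter cutter_blade tape_measure tape_clear staple_box".split():
    print(c,t,[(np.round(d["point"],3).tolist(),round(d["score"],2)) for d in spotter.mark_of(t,c)[:3]])
s=observe();print(s["time_s"],s["position"],s["tool_rot"],s["grip_width"])
E
```

```text
pics
scene [-0.267  0.544  1.253] [[-0.55, -0.83, -0.02], [-0.63, 0.43, -0.64], [0.54, -0.35, -0.77]]
top [ 0.317 -0.008  1.209] [[0.14, -0.99, 0.01], [-0.97, -0.13, -0.22], [0.22, 0.02, -0.98]]
scene case [([0.518, 0.098, 0.003], 0.72)]
scene pocket_stapler [([0.581, 0.058, 0.01], 0.7), ([0.489, -0.241, -0.001], 0.56)]
scene pocket_torch [([0.522, 0.095, 0.019], 0.97)]
scene pocket_torch_lens [([0.489, 0.045, 0.018], 0.93), ([0.415, -0.163, -0.005], 0.67)]
scene pocket_cutter [([0.457, 0.138, 0.032], 0.73)]
scene pocket_cutter_blade [([0.502, 0.204, 0.036], 0.72)]
scene case_hinge [([0.569, 0.175, 0.05], 0.7)]
scene lid_edge [([0.581, 0.195, 0.236], 0.88), ([0.416, -0.165, -0.004], 0.16)]
scene catch_fin [([0.422, 0.014, 0.078], 0.48)]
scene stapler [([0.527, -0.333, -0.0], 0.74)]
scene torch [([0.462, 0.368, -0.001], 0.94), ([0.425, 0.012, 0.079], 0.74), ([0.476, -0.143, -0.0], 0.73)]
scene torch_lens [([0.421, 0.415, 0.001], 0.57), ([0.416, -0.16, -0.005], 0.53), ([0.559, -0.198, 0.001], 0.27)]
scene cutter [([0.491, -0.242, 0.001], 0.42)]
scene cutter_blade [([0.561, -0.196, -0.0
[... 857 characters left out ...]
, 0.58), ([0.586, 0.057, 0.011], 0.49)]
top torch_lens [([0.412, -0.162, 0.002], 0.87), ([0.421, 0.414, -0.002], 0.73)]
top cutter [([0.49, -0.241, -0.002], 0.87), ([0.701, -0.331, 0.002], 0.63)]
top cutter_blade [([0.56, -0.198, -0.002], 0.55), ([0.415, -0.164, 0.001], 0.15)]
top tape_measure [([0.685, -0.133, -0.002], 0.55)]
top tape_clear [([0.701, -0.331, 0.002], 0.66)]
top staple_box [([0.704, -0.23, 0.002], 0.87), ([0.581, 0.195, 0.236], 0.74), ([0.477, -0.144, 0.0], 0.33)]
1.8 [ 0.22867372 -0.5001813   0.23132547] [[ 9.09464116e-01  4.15782420e-01  4.58561028e-06]
 [ 4.15782420e-01 -9.09464116e-01  2.08382439e-07]
 [ 4.25708976e-06  1.71709979e-06 -1.00000000e+00]] 0.08549056042700683
```

View pics/top0.png

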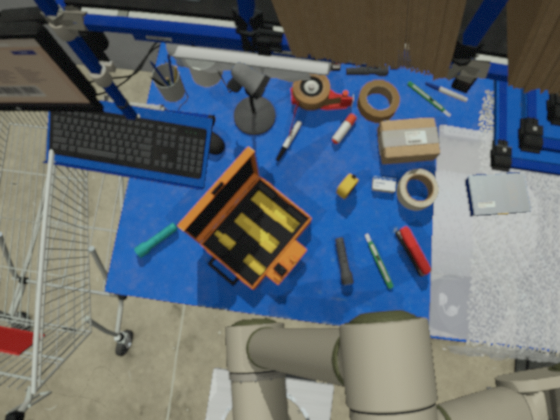

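View pics/scene0.png

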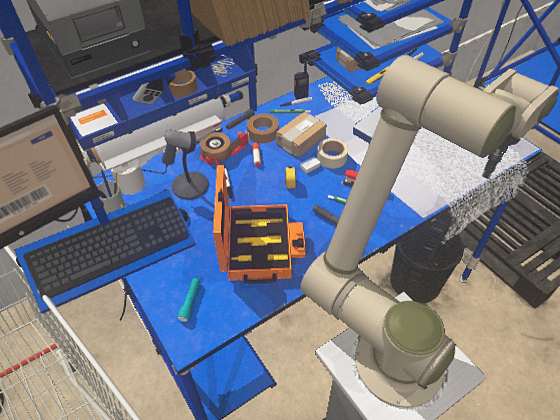

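```bash
cat >> h.py <<'E'
def ray(i,uv):
    uv=np.asarray(uv,float).reshape(-1,1,2)
    n=cv2.undistortPoints(uv,i["camera_matrix"],np.array(i["dist"])).reshape(-1,2)
    R=cv2.Rodrigues(np.array(i["rvec"]))[0]; return -R.T@np.ravel(i["tvec"]), np.c_[n,np.ones(len(n))]@R
def plane(i,uv,z):
    c,d=ray(i,uv); return c+d*((z-c[2])/d[:,2])[:,None]
def tri(i1,u1,i2,u2):
    (c1,d1),(c2,d2)=ray(i1,u1),ray(i2,u2)
    s=np.linalg.lstsq(np.c_[d1[0],-d2[0]],c2-c1,rcond=None)[0]
    a,b=c1+s[0]*d1[0],c2+s[1]*d2[0]; return (a+b)/2,np.linalg.norm(a-b)
CASE={"case":(0,0,0),"pocket_stapler":(0,-78,9),"pocket_torch":(0,0,22),"pocket_torch_lens":(-64,0,22),"pocket_cutter":(0,70,33),"pocket_cutter_blade":(80,70,33),"case_hinge":(93,0,50)}
def near(t,c,p,tol=.04):
    L=[d for d in spotter.mark_of(t,c) if np.linalg.norm(np.array(d["point"])[:2]-p[:2])<tol]
    return np.array(L[0]["point"]) if L else None
def fitcase():
    from scipy.optimize import least_squares
    A,B=[],[]
    for c in("top","scene"):
        for t,p in CASE.items():
            R=lambda a:np.array([[np.cos(a),-np.sin(a)],[np.sin(a),np.cos(a)]])
            q=near(t,c,np.r_[[.521,.096]+R(1.0)@np.array(p[:2])/1e3],.03)
            if q is not None: A.append(np.array(p[:2])/1e3);B.append(q[:2])
    A,B=map(np.array,(A,B))
    f=lambda v:(A@R(v[2]).T+v[:2]-B).ravel()
    r=least_squares(f,[.52,.1,1.],loss="soft_l1",f_scale=.003); return r.x,f(r.x).reshape(-1,2)
E
python3 - <<'E'
from h import *
v,res=fitcase(); print("case",v[:2].round(4),np.degrees(v[2]).round(2)); print((res*1e3).round(1).tolist())
ims={c:optics.get_image(c) for c in("top","scene")}
for t,p,z,pt in(("stapler",(.529,-.333),.05,None),("torch",(.478,-.145),.016,"torch_lens"),("cutter",(.49,-.2415),.008,"cutter_blade")):
    U={}
    for c in ims:
        for d in spotter.cut_out(t,c):
            ys,xs=np.nonzero(d["pixels"]); w=plane(ims[c],np.c_[xs,ys],z); m=w[:,:2].mean(0)
            if np.linalg.norm(m-p)<.05:
                box=cv2.minAreaRect((w[:,:2]*1e3).astype(np.float32)); e=np.linalg.eigh(np.cov(w[:,:2].T))[1][:,1]
                U[c]=(xs.mean(),ys.mean()); print(t,c,round(d["score"],2),"px",np.round(U[c]),"mean",m.round(4),"yaw",(np.degrees(np.arctan2(e[1],e[0]))%180).round(1),"box",np.round(box[1]), np.round(box[0]));break
    if len(U)==2: print("  tri",[np.round(x,4) for x in tri(ims["top"],U["top"],ims["scene"],U["scene"])])
    for c in ims:
        print("  mark",c,near(t,c,np.array(p)), near(pt,c,np.array(p),.1) if pt else "")
a=ims["top"]["pixels"][215:305,320:440]; b=ims["scene"]["pixels"][155:230,300:400]
cv2.imwrite("pics/crop1.png",np.vstack([cv2.resize(a,(600,450),interpolation=cv2.INTER_CUBIC)]))
E
```

```text
case [0.5205 0.0983] 58.18
[[-3.1, -2.4], [-1.7, -5.4], [0.7, 1.5], [2.9, 5.6], [-4.3, 2.2], [-1.5, -0.5], [-1.7, 0.0], [2.4, -0.1], [5.4, -0.9], [-1.1, 3.2], [-1.9, -1.2], [3.7, -3.0], [1.4, -0.9], [0.6, 2.5]]
stapler top 0.89 px [413. 251.] mean [ 0.5215 -0.3225] yaw 35.1 box [140.  44.] [ 522. -322.]
  mark top [ 0.5273 -0.3317 -0.0008] 
  mark scene [ 0.5275 -0.334  -0.0035] 
torch top 0.7 px [343. 262.] mean [ 0.4711 -0.1439] yaw 18.1 box [129.  33.] [ 474. -141.]
torch scene 0.73 px [326. 215.] mean [ 0.4886 -0.1395] yaw 16.3 box [94. 28.] [ 490. -140.]
  tri [array([ 0.474 , -0.1366,  0.0313]), np.float64(0.015)]
  mark top [ 0.4802 -0.1458 -0.002 ] [ 0.4169 -0.161   0.0019]
  mark scene [ 0.477  -0.1425  0.0023] [ 0.4125 -0.1622 -0.0026]
cutter top 0.65 px [379. 263.] mean [ 0.485  -0.2426] yaw 31.7 box [156.  21.] [ 489. -240.]
  mark top [ 0.49   -0.2419 -0.0007] [ 0.5592 -0.2002  0.0008]
  mark scene [ 0.4853 -0.2416 -0.0015] [ 0.5602 -0.1966  0.001 ]
```

View pics/crop1.png

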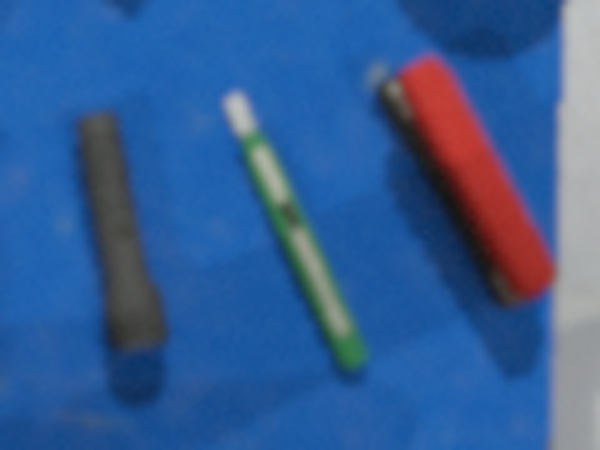

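```bash
cat > fit.py <<'E'
from h import *
from scipy.optimize import minimize
S=6
ims=[optics.get_image(c) for c in("top","scene")]
Y=[]
for i in ims:
    h=cv2.cvtColor(i["pixels"],cv2.COLOR_BGR2HSV); m=((h[...,0]>19)&(h[...,0]<35)&(h[...,1]>110)&(h[...,2]>60)).astype(np.uint8)
    Y.append(cv2.resize(i["pixels"],None,fx=S,fy=S,interpolation=cv2.INTER_CUBIC)); i["m"]=cv2.resize(m*255,None,fx=S,fy=S,interpolation=cv2.INTER_LINEAR)/255.
def rect(x0,x1,yc,w,z): return [(x0,yc-w/2,z),(x1,yc-w/2,z),(x1,yc+w/2,z),(x0,yc+w/2,z)]
# pieces: (bottom rects, opening rects)
P=[([rect(-75.5,75.5,-78,38,9)],[rect(-75.5,-24,-78,38,40),rect(-25,25,-78,38,24),rect(24,75.5,-78,38,40)]),
   ([rect(-67.5,-24,0,39,22),rect(-24,67.5,0,32,22)],[rect(-67.5,-24,0,39,40),rect(-25,25,0,39,24),rect(24,67.5,0,32,40)]),
   ([rect(-84,-24,70,24,33)],[rect(-84,-24,70,24,40)]),
   ([rect(24,64,70,24,33),rect(64,84,70,13,33)],[rect(24,64,70,24,40),rect(64,84,70,13,40)])]
def proj(i,v,pts):
    p=np.array(pts,float)/1e3; c,s=np.cos(v[2]),np.sin(v[2])
    w=np.c_[v[0]+c*p[:,0]-s*p[:,1],v[1]+s*p[:,0]+c*p[:,1],p[:,2]]
    return cv2.projectPoints(w,np.array(i["rvec"]),np.array(i["tvec"]),i["camera_matrix"],np.array(i["dist"]))[0].reshape(-1,2)
def render(i,v):
    out=np.zeros(i["m"].shape,np.uint8)
    for B,O in P:
        a=np.zeros_like(out);b=a.copy()
        for q in B: cv2.fillConvexPoly(a,np.round((proj(i,v,q)+.5)*S*16-8).astype(np.int32),1,shift=4)
        for q in O: cv2.fillConvexPoly(b,np.round((proj(i,v,q)+.5)*S*16-8).astype(np.int32),1,shift=4)
        out|=a&b
    return out
def iou(i,v):
    r=render(i,v); cx=proj(i,v,[(0,0,40)])[0]*S
    k=np.zeros_like(r);cv2.circle(k,tuple(int(x) for x in cx),60*S,1,-1); m=i["m"]*k
    return np.minimum(r,m).sum()/np.maximum(r,m).sum()
v0=np.array([.5205,.0983,np.radians(58.2)])
if __name__=="__main__":
    for n,I in(("top",ims[:1]),("scene",ims[1:]),("both",ims)):
        f=lambda u:-sum(iou(i,v0+u*[.001,.001,.0175]) for i in I)/len(I)
        r=minimize(f,np.zeros(3),method="Nelder-Mead",options=dict(initial_simplex=[[0,0,0],[4,0,0],[0,4,0],[0,0,3]],maxiter=120))
        v=v0+r.x*[.001,.001,.0175]; print(n,v[:2].round(4),np.degrees(v[2]).round(2),-r.fun)
    o=[]
    for i,im in zip(ims,Y):
        cs=cv2.findContours(render(i,v),cv2.RETR_EXTERNAL,cv2.CHAIN_APPROX_NONE)[0]; cv2.drawContours(im,cs,-1,(255,0,255),1)
        c=(proj(i,v,[(0,0,40)])[0]*S).astype(int); o.append(im[c[1]-290:c[1]+290,c[0]-290//1:c[0]+290][:, :])
    cv2.imwrite("pics/fit.png",cv2.resize(np.hstack(o),(800,400)))
E
python3 fit.py
```

```text
top [0.5192 0.1004] 57.75 0.7994667159728903
scene [0.5191 0.0987] 58.13 0.8106711450702886
both [0.5192 0.0988] 58.27 0.8034335922817537
```

View pics/fit.png

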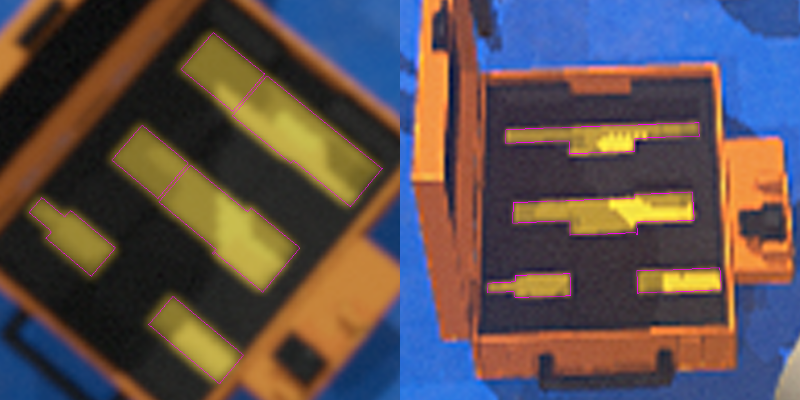

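```bash
cat > mv.py <<'E'
import sys
from h import *
# args: x,y,z,psi ...   prefix c: case-frame x y z(mm), psi relative to case
CX,CY,CA=.5192,.0993,np.radians(58.0)
s=observe(); p=np.array(s["position"]);R=np.array(s["tool_rot"]);ps=np.degrees(np.arctan2(R[1,0],R[0,0]))
a=ps-np.degrees(CA); d=p[:2]-[CX,CY]; C=np.array([[np.cos(CA),-np.sin(CA)],[np.sin(CA),np.cos(CA)]])
print("now",round(s["time_s"],2),p.round(4),"psi",ps.round(1),"case",(C.T@d*1e3).round(1),"w",round(s["grip_width"],4),"F",np.round(s["ft_force"],1),"g",round(s["gripper_force"],1))
for w in sys.argv[1:]:
    c=w[0]=="c"; x,y,z,t=map(float,w.lstrip("c").split(","))
    if c: x,y=[CX,CY]+C@[x/1e3,y/1e3]; z/=1e3; t+=np.degrees(CA)
    o=R.T@(np.array([x,y,z])-p)*100; print(w,"->",o.round(2),"turn",round(-(t-ps),1))
E
python3 mv.py .528,-.333,.13,35.3 .528,-.333,.025,35.3
```

```text
now 3.5 [ 0.2287 -0.5002  0.2313] psi 24.6 case [-662.4  -71.3] w 0.0852 F [ 0.6 -1.1 -0.2] g 0.0
.528,-.333,.13,35.3 -> [34.18 -2.76 10.13] turn -10.7
.528,-.333,.025,35.3 -> [34.18 -2.76 20.63] turn -10.7
```

move_arm(
  series="6 -0.5 1 -3 1;12 -1 3 -6 1;18 -1.5 5 -10.7 1;24 -2 7 -10.7 1;30 -2.5 9 -10.7 1;34.2 -2.8 11 -10.7 1;34.2 -2.8 13 -10.7 1;34.2 -2.8 13 -10.7 1",
  force=40,
)

```text
time_s: 4.5
position: [0.5278, -0.3318, 0.0999]
tool_rot: [[0.816, 0.578, -0.002], [0.578, -0.816, 0.002], [-0.001, -0.003, -1.0]]
ft_force: [0.4, -0.4, 0.2]
grip_width: 0.0856
gripper_force: 0.0
```

```bash
python3 - <<'E'
from h import *
for t,p,pt in(("stapler",(.529,-.333),None),("torch",(.478,-.145),"torch_lens"),("cutter",(.49,-.2415),"cutter_blade")):
    for c in("top","scene"):
        print(t,c,near(t,c,np.array(p)),near(pt,c,np.array(p),.1) if pt else "")
i=optics.get_image("top"); j=optics.get_image("scene")
cv2.imwrite("pics/g1.png",np.hstack([cv2.resize(i["pixels"][200:320,310:450],(420,360)),cv2.resize(j["pixels"][140:260,260:390],(380,360))]))
E
python3 mv.py .528,-.333,.025,35.3
```

```text
stapler top [ 0.5284 -0.3318  0.0009] 
stapler scene [ 0.5262 -0.3345  0.0012] 
torch top [ 0.4806 -0.1462 -0.0016] [ 4.154e-01 -1.622e-01  4.000e-04]
torch scene [ 0.4739 -0.1395 -0.001 ] [ 0.5599 -0.1984  0.0013]
cutter top [ 4.892e-01 -2.402e-01  2.000e-04] [ 0.5603 -0.1981  0.0011]
cutter scene [ 0.4876 -0.2422 -0.0006] [ 0.56   -0.2003  0.0028]
now 5.1 [ 0.528  -0.3326  0.1014] psi 35.3 case [-361.6 -236.3] w 0.0854 F [ 0.4 -0.9  0.9] g 0.0
.528,-.333,.025,35.3 -> [-0.02  0.03  7.64] turn -0.0
```

View pics/g1.png

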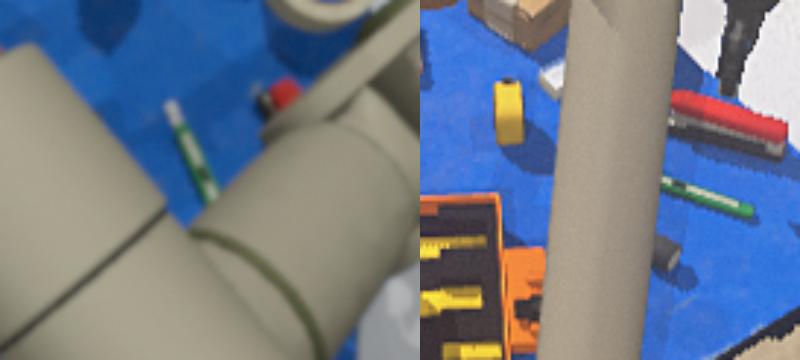

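move_arm(
  series="0 0 4 0 1;0 0 7.6 0 1;0 0 7.6 0 1;0 0 7.6 0 -1;0 0 7.6 0 -1;0 0 7.6 0 -1;0 0 7.6 0 -1;0 0 7.6 0 -1",
  force=40,
)

```text
time_s: 6.1
position: [0.5283, -0.3327, 0.0264]
tool_rot: [[0.816, 0.577, 0.001], [0.577, -0.816, -0.001], [0.0, 0.001, -1.0]]
ft_force: [-1.2, 1.5, 6.6]
grip_width: 0.0265
gripper_force: 39.4
```

```bash
python3 mv.py .528,-.333,.17,35.3 c0,-78,120,0 c0,-78,34,0
```

```text
now 6.1 [ 0.5283 -0.3327  0.0264] psi 35.3 case [-361.6 -236.7] w 0.0265 F [-1.2  1.5  6.6] g 39.4
.528,-.333,.17,35.3 -> [ -0.04   0.02 -14.36] turn -0.0
c0,-78,120,0 -> [ 27.22 -28.59  -9.39] turn -22.7
c0,-78,34,0 -> [ 27.22 -28.6   -0.79] turn -22.7
```

move_arm(
  series="0 0 -6 0 -1;0 0 -12 0 -1;5 -5 -12.5 -4 -1;9 -9.5 -12.5 -9 -1;14 -14.5 -12.5 -15 -1;18 -19 -12.5 -20 -1;22.5 -23.5 -12.5 -22.7 -1;27.2 -28.6 -12.5 -22.7 -1",
)

```text
time_s: 7.1
position: [0.5823, 0.0403, 0.1503]
tool_rot: [[0.53, 0.848, -0.0], [0.848, -0.53, 0.0], [-0.0, -0.0, -1.0]]
ft_force: [0.4, -0.8, -1.3]
grip_width: 0.026
gripper_force: 40.7
```

```bash
python3 - <<'E'
from h import *
i=optics.get_image("top"); j=optics.get_image("scene")
cv2.imwrite("pics/g2.png",np.hstack([cv2.resize(i["pixels"][140:300,170:330],(400,400)),cv2.resize(j["pixels"][120:290,180:350],(400,400))]))
E
python3 mv.py c0,-78,100,0 c0,-78,60,0 c0,-78,34,0
```

```text
now 7.2 [0.582  0.0439 0.1502] psi 58.3 case [-13.7 -82.6] w 0.026 F [-0.  -0.2 -2.2] g 40.7
c0,-78,100,0 -> [ 1.36 -0.45  5.02] turn 0.3
c0,-78,60,0 -> [ 1.36 -0.44  9.02] turn 0.3
c0,-78,34,0 -> [ 1.36 -0.44 11.62] turn 0.3
```

View pics/g2.png

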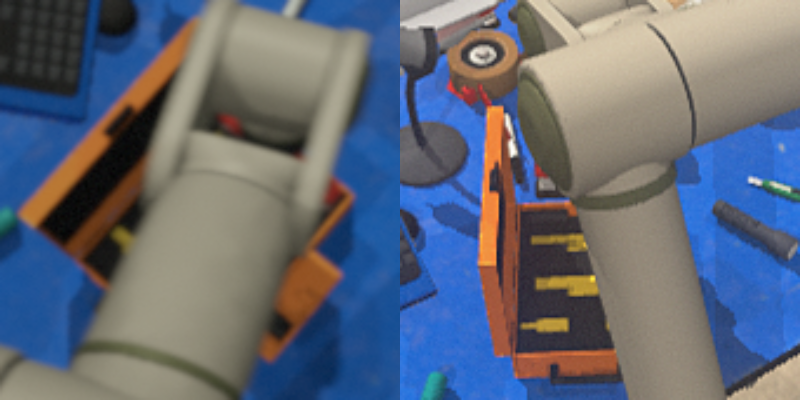

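move_arm(
  series="0 0 0 0 -1;0 0 0 0 -1",
)

```text
time_s: 7.45
position: [0.5823, 0.037, 0.1502]
tool_rot: [[0.532, 0.847, -0.0], [0.847, -0.532, -0.0], [-0.0, -0.0, -1.0]]
ft_force: [-0.1, -0.5, -1.6]
grip_width: 0.0259
gripper_force: 40.7
```

```bash
python3 - <<'E'
from h import *
ims={c:optics.get_image(c) for c in("top","scene")}
for c in ims:
    for d in spotter.mark_of("stapler",c)[:2]: print("stap",c,np.round(d["point"],4),round(d["score"],2))
    for t,p in(("torch",(.478,-.145)),("torch_lens",(.414,-.161)),("cutter",(.49,-.241)),("cutter_blade",(.56,-.198))): print(t,c,near(t,c,np.array(p)))
for t,p,z in(("torch",(.478,-.145),.016),("cutter",(.49,-.2415),.008)):
    U={}
    for c in ims:
        for d in spotter.cut_out(t,c):
            ys,xs=np.nonzero(d["pixels"]); w=plane(ims[c],np.c_[xs,ys],z); m=w[:,:2].mean(0)
            if np.linalg.norm(m-p)<.05:
                box=cv2.minAreaRect((w[:,:2]*1e3).astype(np.float32)); e=np.linalg.eigh(np.cov(w[:,:2].T))[1][:,1]
                U[c]=(xs.mean(),ys.mean()); print(t,c,round(d["score"],2),"mean",m.round(4),"yaw",(np.degrees(np.arctan2(e[1],e[0]))%180).round(1),"box",np.round(box[1]), np.round(box[0]));break
    if len(U)==2: print("  tri",[np.round(x,4) for x in tri(ims["top"],U["top"],ims["scene"],U["scene"])])
E
python3 mv.py c0,-78,100,0 c0,-78,60,0 c0,-78,34,0
```

```text
torch top [ 0.4788 -0.1427 -0.0013]
torch_lens top [ 4.159e-01 -1.599e-01  1.000e-04]
cutter top [ 0.4888 -0.241  -0.0024]
cutter_blade top [ 0.562  -0.2011 -0.0027]
torch scene [ 4.757e-01 -1.442e-01 -3.000e-04]
torch_lens scene [ 0.4146 -0.1613 -0.0021]
cutter scene [ 0.4894 -0.2423 -0.0007]
cutter_blade scene [ 0.5608 -0.1978  0.0034]
torch top 0.84 mean [ 0.4744 -0.1435] yaw 18.7 box [128.  29.] [ 477. -143.]
torch scene 0.77 mean [ 0.4681 -0.1462] yaw 16.8 box [133.  42.] [ 474. -147.]
  tri [array([ 0.4725, -0.1464,  0.0117]), np.float64(0.0065)]
cutter top 0.6 mean [ 0.4786 -0.246 ] yaw 31.8 box [147.  20.] [ 485. -241.]
cutter scene 0.62 mean [ 0.4803 -0.2431] yaw 30.2 box [139.  25.] [ 480. -243.]
  tri [array([ 0.4797, -0.2451,  0.0069]), np.float64(0.0032)]
now 8.25 [0.5823 0.0383 0.1503] psi 58.0 case [-18.3 -85.9] w 0.0261 F [-0.5 -0.4 -1.2] g 40.7
c0,-78,100,0 -> [ 1.83 -0.79  5.03] turn -0.0
c0,-78,60,0 -> [ 1.83 -0.79  9.03] turn -0.0
c0,-78,34,0 -> [ 1.82 -0.79 11.63] turn -0.0
```

move_arm(
  series="1.8 -0.8 4 0 -1;1.8 -0.8 7 0 -1;1.8 -0.8 7 0 -1;1.8 -0.8 7 0 -1",
)

```text
time_s: 8.75
position: [0.5858, 0.0576, 0.0816]
tool_rot: [[0.531, 0.848, 0.002], [0.848, -0.531, -0.0], [0.001, 0.002, -1.0]]
ft_force: [-0.4, -1.0, -1.5]
grip_width: 0.0264
gripper_force: 40.7
```

```bash
python3 mv.py c0,-78,36,0
python3 - <<'E'
from h import *
i=optics.get_image("top"); j=optics.get_image("scene")
cv2.imwrite("pics/g3.png",np.hstack([cv2.resize(i["pixels"][150:290,190:330],(400,400)),cv2.resize(j["pixels"][170:290,200:320],(400,400))]))
E
```

```text
now 8.75 [0.5858 0.0576 0.0816] psi 58.0 case [ -0.1 -78.6] w 0.0264 F [-0.4 -1.  -1.5] g 40.7
c0,-78,36,0 -> [ 0.   -0.07  4.56] turn -0.0
```

View pics/g3.png

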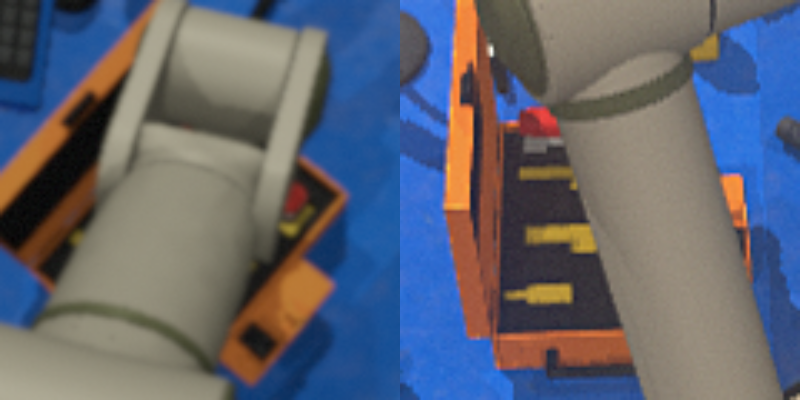

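move_arm(
  series="0 -0.05 1 0 -1;0 -0.05 2 0 -1;0 -0.05 2.5 0 -1;0 -0.05 3 0 -1;0 -0.05 3 0 -1",
)

```text
time_s: 9.48
position: [0.5849, 0.0579, 0.0499]
tool_rot: [[0.531, 0.848, 0.0], [0.848, -0.531, -0.0], [-0.0, 0.0, -1.0]]
ft_force: [2.9, -1.6, -3.4]
grip_width: 0.0265
gripper_force: 40.3
```

move_arm(
  series="0 0 0.5 0 -1;0 0 1 0 -1;0 0 1.4 0 -1;0 0 1.5 0 -1;0 0 1.5 0 -1",
)

```text
time_s: 10.1
position: [0.585, 0.058, 0.0355]
tool_rot: [[0.53, 0.848, 0.001], [0.848, -0.53, -0.0], [0.0, 0.001, -1.0]]
ft_force: [3.5, -2.4, -0.5]
grip_width: 0.0261
gripper_force: 40.7
```

move_arm(
  series="0 0 0 0 -0.08;0 0 0 0 -0.08;0 0 0 0 -0.08;0 0 -3 0 -0.08;0 0 -7 0 -0.08;0 0 -11 0 -0.08;0 0 -11 0 0.5;0 0 -11 0 0.5",
)

```text
time_s: 11.1
position: [0.5841, 0.0581, 0.1446]
tool_rot: [[0.53, 0.848, -0.001], [0.848, -0.53, 0.0], [-0.001, -0.001, -1.0]]
ft_force: [0.3, 0.6, -0.3]
grip_width: 0.0639
gripper_force: 0.0
```

```bash
python3 mv.py .477,-.144,.10,16.5  .477,-.144,.006,16.5
```

```text
now 11.1 [0.5841 0.0581 0.1446] psi 58.0 case [ -0.5 -76.9] w 0.0639 F [ 0.3  0.6 -0.3] g 0.0
.477,-.144,.10,16.5 -> [-22.82   1.65   4.47] turn 41.5
.477,-.144,.006,16.5 -> [-22.81   1.66  13.87] turn 41.5
```

move_arm(
  series="-5 0.4 0 8 0.5;-10 0.8 0 16 0.5;-15 1.2 0 24 0.5;-20 1.5 1 32 0.5;-22.8 1.65 4 41.5 0.5;-22.8 1.65 6 41.5 0.5;-22.8 1.65 7 41.5 0.5;-22.8 1.65 7 41.5 0.5",
)

```text
time_s: 12.1
position: [0.4775, -0.1435, 0.0746]
tool_rot: [[0.959, 0.284, -0.002], [0.284, -0.959, 0.001], [-0.001, -0.002, -1.0]]
ft_force: [0.6, -0.9, 0.4]
grip_width: 0.0639
gripper_force: 0.0
```

```bash
python3 mv.py .477,-.144,.006,16.5;python3 - <<'E'
from h import *
for c in("top","scene"):
    for d in spotter.mark_of("stapler",c)[:2]: print("stap",c,np.round(d["point"],4),round(d["score"],2))
    print("torch",c,near("torch",c,np.array((.477,-.144))),near("torch_lens",c,np.array((.414,-.161))))
E
```

```text
now 12.1 [ 0.4775 -0.1435  0.0746] psi 16.5 case [-228.   -93.3] w 0.0639 F [ 0.6 -0.9  0.4] g 0.0
.477,-.144,.006,16.5 -> [-0.05  0.05  6.86] turn 0.0
torch top [ 0.4807 -0.1457 -0.0006] [ 4.148e-01 -1.624e-01 -3.000e-04]
stap scene [0.5821 0.0543 0.0517] 0.54
torch scene [ 0.4731 -0.1441  0.0016] [ 0.4134 -0.1585 -0.0023]
```

move_arm(
  series="0 0 4 0 0.5;0 0 6.8 0 0.5;0 0 6.8 0 0.5;0 0 6.8 0 -1;0 0 6.8 0 -1;0 0 6.8 0 -1;0 0 6.8 0 -1;0 0 6.8 0 -1",
)

```text
time_s: 13.4
position: [0.4784, -0.1444, 0.0086]
tool_rot: [[0.959, 0.284, 0.002], [0.284, -0.959, -0.001], [0.002, 0.002, -1.0]]
ft_force: [-0.9, 0.2, 8.0]
grip_width: 0.025
gripper_force: 40.1
```

```bash
python3 mv.py  c0,0,120,0 c0,0,28,0
```

```text
now 13.4 [ 0.4784 -0.1444  0.0086] psi 16.5 case [-228.2  -94.5] w 0.025 F [-0.9  0.2  8. ] g 40.1
c0,0,120,0 -> [ 10.84 -22.19 -11.16] turn -41.5
c0,0,28,0 -> [ 10.82 -22.21  -1.96] turn -41.5
```

move_arm(
  series="0 0 -6 0 -1;0 0 -11 -5 -1;2.2 -4.5 -12 -13 -1;4.4 -9 -12 -22 -1;6.6 -13.5 -12 -31 -1;8.8 -18 -12 -39 -1;10.8 -22.2 -12 -41.5 -1;10.8 -22.2 -12 -41.5 -1",
)

```text
time_s: 14.4
position: [0.5182, 0.1021, 0.1276]
tool_rot: [[0.527, 0.85, 0.0], [0.85, -0.527, 0.0], [0.001, 0.0, -1.0]]
ft_force: [0.8, -0.3, -1.2]
grip_width: 0.0252
gripper_force: 40.3
```

move_arm(
  series="0 0 0 0 -1;0 0 0 0 -1",
)

```text
time_s: 14.65
position: [0.5183, 0.0985, 0.1274]
tool_rot: [[0.532, 0.847, -0.0], [0.847, -0.532, -0.0], [-0.0, 0.0, -1.0]]
ft_force: [-0.0, -0.5, -1.4]
grip_width: 0.025
gripper_force: 40.3
```

```bash
python3 - <<'E'
from h import *
for c in("top","scene"):
    for t in("torch","torch_lens"):
        for d in spotter.mark_of(t,c)[:3]: print(t,c,np.round(d["point"],4),round(d["score"],2))
E
python3 mv.py  c0,0,65,0 c0,0,30,0
```

```text
torch top [ 0.4807 -0.1457 -0.0006] 0.92
torch top [0.4657 0.3689 0.0033] 0.57
torch_lens top [ 0.4165  0.4148 -0.0022] 0.68
torch_lens top [ 4.148e-01 -1.624e-01 -3.000e-04] 0.66
torch scene [ 0.4617  0.369  -0.0029] 0.73
torch scene [ 0.4731 -0.1441  0.0016] 0.6
torch_lens scene [0.4191 0.4117 0.    ] 0.87
torch_lens scene [ 0.4134 -0.1585 -0.0023] 0.71
now 14.85 [0.5184 0.0989 0.1274] psi 57.9 case [-0.8  0.5] w 0.0254 F [-0.  -0.3 -1.8] g 40.3
c0,0,65,0 -> [0.08 0.05 6.24] turn -0.1
c0,0,30,0 -> [0.08 0.05 9.74] turn -0.1
```

move_arm(
  series="0.1 0.05 3 0 -1;0.1 0.05 5.5 0 -1;0.1 0.05 6.5 0 -1;0.1 0.05 7.5 0 -1;0.1 0.05 8.2 0 -1;0.1 0.05 8.5 0 -1;0.1 0.05 8.5 0 -1",
)

```text
time_s: 15.72
position: [0.5194, 0.1001, 0.0425]
tool_rot: [[0.53, 0.848, 0.0], [0.848, -0.53, 0.0], [0.0, 0.0, -1.0]]
ft_force: [-0.1, -0.5, -1.9]
grip_width: 0.0253
gripper_force: 40.2
```

move_arm(
  series="0 0 0.5 0 -1;0 0 0.9 0 -1;0 0 1.2 0 -1;0 0 1.25 0 -1;0 0 1.25 0 -1",
)

```text
time_s: 16.35
position: [0.5193, 0.1001, 0.0307]
tool_rot: [[0.53, 0.848, 0.0], [0.848, -0.53, -0.0], [0.0, 0.0, -1.0]]
ft_force: [-4.6, 0.3, 9.2]
grip_width: 0.0252
gripper_force: 41.6
```

move_arm(
  series="0 0 0 0 0.1;0 0 0 0 0.1;0 0 0 0 0.1;0 0 -4 0 0.1;0 0 -9 0 0.1;0 0 -11 0 0.1;0 0 -11 0 0.1",
)

```text
time_s: 17.23
position: [0.5199, 0.1001, 0.1409]
tool_rot: [[0.53, 0.848, 0.003], [0.848, -0.53, -0.0], [0.001, 0.003, -1.0]]
ft_force: [0.2, 0.2, -0.3]
grip_width: 0.0472
gripper_force: 0.0
```

```bash
python3 mv.py  .489,-.2415,.07,31.2 .489,-.2415,.002,31.2
```

```text
now 17.23 [0.5199 0.1001 0.1409] psi 58.0 case [ 1.  -0.1] w 0.0472 F [ 0.2  0.2 -0.3] g 0.0
.489,-.2415,.07,31.2 -> [-30.61  15.48   7.08] turn 26.8
.489,-.2415,.002,31.2 -> [-30.62  15.47  13.88] turn 26.8
```

move_arm(
  series="-5 2.5 0 4 0.1;-10 5 0 9 0.1;-15 7.6 0 14 0.1;-20 10.1 0 19 0.1;-25 12.6 0 24 0.1;-30 15.2 1 26.8 0.1;-30.6 15.5 5 26.8 0.1;-30.6 15.5 5 26.8 0.1",
)

```text
time_s: 18.23
position: [0.4866, -0.2409, 0.0864]
tool_rot: [[0.856, 0.516, -0.006], [0.516, -0.856, 0.005], [-0.003, -0.008, -1.0]]
ft_force: [-0.8, 1.2, 0.4]
grip_width: 0.0469
gripper_force: 0.0
```

```bash
python3 - <<'E'
from h import *
i=optics.get_image("top"); j=optics.get_image("scene")
for c in("top","scene"):
    for t,n in(("stapler",0),("torch",22),("torch_lens",22),("cutter",0),("cutter_blade",0)):
        for d in spotter.mark_of(t,c)[:3]: print(t,c,np.round(d["point"],4),round(d["score"],2))
cv2.imwrite("pics/g4.png",np.hstack([cv2.resize(i["pixels"][150:290,190:330],(400,400)),cv2.resize(j["pixels"][170:290,200:320],(400,400))]))
E
python3 mv.py  .489,-.2415,.002,31.2
```

```text
stapler top [0.587  0.0587 0.0102] 0.88
torch top [0.5193 0.0962 0.0227] 0.7
torch top [0.581 0.057 0.01 ] 0.63
torch top [0.4646 0.369  0.003 ] 0.57
torch_lens top [ 4.194e-01  4.157e-01 -3.000e-04] 0.62
torch_lens top [ 5.242e-01  1.003e-01 -5.000e-04] 0.55
cutter_blade top [ 0.5615 -0.1979 -0.0028] 0.48
stapler scene [0.5829 0.0571 0.0065] 0.78
torch scene [ 0.4636  0.3652 -0.0023] 0.97
torch scene [0.5177 0.1009 0.0214] 0.92
torch scene [0.486  0.047  0.0175] 0.41
torch_lens scene [ 4.187e-01  4.150e-01 -2.000e-04] 0.7
torch_lens scene [0.4866 0.0451 0.0197] 0.69
cutter scene [ 4.901e-01 -2.411e-01 -1.000e-04] 0.54
cutter_blade scene [ 0.5601 -0.1991  0.0017] 0.77
now 18.82 [ 0.4885 -0.2414  0.0901] psi 31.2 case [-305.2 -154.5] w 0.0468 F [-0.7  0.2  0.3] g 0.0
.489,-.2415,.002,31.2 -> [0.04 0.03 8.81] turn -0.0
```

View pics/g4.png

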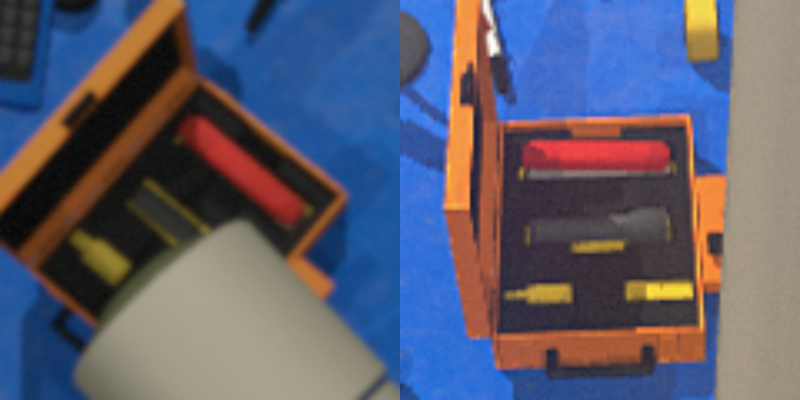

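move_arm(
  series="0.05 0 4 0 0.1;0.05 0 7 0 0.1;0.05 0 8.7 0 0.1;0.05 0 8.7 0 0.1;0.05 0 8.7 0 -1;0.05 0 8.7 0 -1;0.05 0 8.7 0 -1;0.05 0 8.7 0 -1",
  force=30,
)

```text
time_s: 19.82
position: [0.4893, -0.2416, 0.0039]
tool_rot: [[0.856, 0.518, 0.002], [0.518, -0.856, -0.001], [0.001, 0.002, -1.0]]
ft_force: [-0.8, -0.1, 6.3]
grip_width: 0.0163
gripper_force: 29.9
```

```bash
python3 mv.py  c0,70,120,0
```

```text
now 19.82 [ 0.4893 -0.2416  0.0039] psi 31.2 case [-304.9 -155.3] w 0.0163 F [-0.8 -0.1  6.3] g 29.9
c0,70,120,0 -> [ 17.05 -33.84 -11.66] turn -26.8
```

move_arm(
  series="0 0 -5 0 -1;0 0 -10 0 -1;2.7 -5.3 -12 -6 -1;5.4 -10.6 -12 -12 -1;8 -16 -12 -18 -1;10.7 -21.3 -12 -24 -1;13.4 -26.6 -12 -26.8 -1;16 -31.9 -12 -26.8 -1",
)

```text
time_s: 20.82
position: [0.4603, 0.1163, 0.1232]
tool_rot: [[0.53, 0.848, 0.001], [0.848, -0.53, 0.0], [0.0, 0.001, -1.0]]
ft_force: [0.6, -0.1, -0.7]
grip_width: 0.0163
gripper_force: 29.7
```

move_arm(
  series="0 0 0 0 -1;0 0 0 0 -1;0 0 0 0 -1",
)

```text
time_s: 21.2
position: [0.4609, 0.1133, 0.1229]
tool_rot: [[0.532, 0.847, 0.0], [0.847, -0.532, -0.0], [-0.0, 0.0, -1.0]]
ft_force: [1.0, -0.4, -1.0]
grip_width: 0.0158
gripper_force: 29.7
```

```bash
python3 mv.py  c0,70,75,0 c0,70,37,0
```

```text
now 21.2 [0.4609 0.1133 0.1229] psi 57.9 case [-19.   56.8] w 0.0158 F [ 1.  -0.4 -1. ] g 29.7
c0,70,75,0 -> [ 1.89 -1.32  4.79] turn -0.1
c0,70,37,0 -> [ 1.89 -1.32  8.59] turn -0.1
```

move_arm(
  series="1.9 -1.3 2.5 0 -1;1.9 -1.3 5 0 -1;1.9 -1.3 5 0 -1;1.9 -1.3 5 0 -1",
)

```text
time_s: 21.7
position: [0.4604, 0.1368, 0.0736]
tool_rot: [[0.532, 0.847, 0.001], [0.847, -0.532, 0.0], [0.001, 0.001, -1.0]]
ft_force: [-0.0, -0.3, -0.2]
grip_width: 0.0162
gripper_force: 29.7
```

```bash
python3 mv.py  c0,70,52,0 c0,70,37,0;  python3 - <<'E'
from h import *
CA=np.radians(58);C=np.array([[np.cos(CA),-np.sin(CA)],[np.sin(CA),np.cos(CA)]])
for c in("top","scene"):
    j=optics.get_image(c)
    for t in("cutter","cutter_blade"):
        for d in spotter.mark_of(t,c)[:3]:
            p=np.array(d["point"]); print(t,c,p.round(4),(C.T@(p[:2]-[.5192,.0993])*1e3).round(1),round(d["score"],2))
cv2.imwrite("pics/g5.png",cv2.resize(j["pixels"][170:290,200:320],(600,600),interpolation=cv2.INTER_CUBIC))
E
```

```text
now 21.7 [0.4604 0.1368 0.0736] psi 57.9 case [ 0.6 69.7] w 0.0162 F [-0.  -0.3 -0.2] g 29.7
c0,70,52,0 -> [-0.06 -0.03  2.16] turn -0.1
c0,70,37,0 -> [-0.07 -0.03  3.66] turn -0.1
cutter scene [0.4585 0.1373 0.0704] [ 0.1 71.6] 0.68
cutter_blade scene [0.5047 0.208  0.0744] [84.5 69.9] 0.59
```

View pics/g5.png

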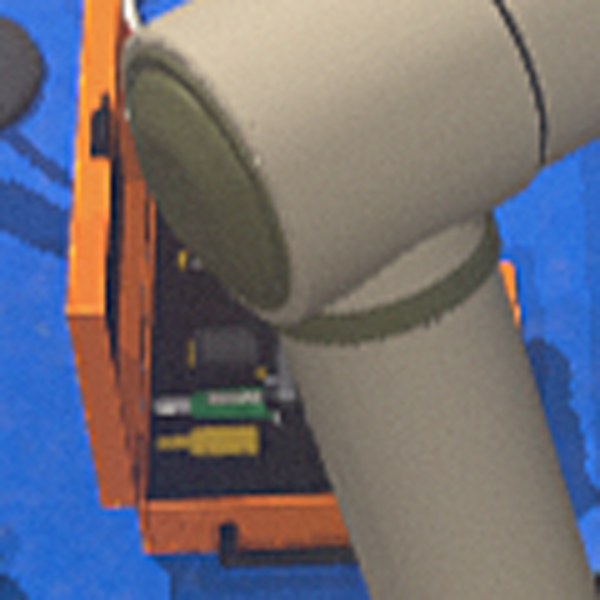

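Run:
```python
from h import *
CA=np.radians(58);C=np.array([[np.cos(CA),-np.sin(CA)],[np.sin(CA),np.cos(CA)]])
j=optics.get_image("scene")
for n,px,z in(("tip",(155,405),.072),("body end",(191,405),.076),("slot tip",(157,442),.033),("slot/body",(191,440),.033)):
    p=plane(j,[np.array(px)/5+[200,170]-.4],z)[0]; print(n,(C.T@(p[:2]-[.5192,.0993])*1e3).round(1))
```

```text
tip [81.2 67.7]
body end [59.8 71.4]
slot tip [83.3 67.1]
slot/body [63.  66.5]
```

move_arm(
  series="-0.05 -0.03 1 0 -1;-0.05 -0.03 2 0 -1;-0.05 -0.03 2.7 0 -1;-0.05 -0.03 3.2 0 -1;-0.05 -0.03 3.6 0 -1;-0.05 -0.03 3.6 0 -1",
)

```text
time_s: 22.8
position: [0.4593, 0.1373, 0.0369]
tool_rot: [[0.53, 0.848, 0.0], [0.848, -0.53, 0.0], [0.0, 0.0, -1.0]]
ft_force: [0.4, 0.0, -0.9]
grip_width: 0.0158
gripper_force: 29.8
```

move_arm(
  series="0 0 0.1 0 -1;0 0 0.1 0 -1;0 0 0.1 0 0;0 0 0.1 0 0;0 0 0.1 0 0;0 0 -4 0 0;0 0 -9 0 0;0 0 -10 0 0",
)

```text
time_s: 23.8
position: [0.4603, 0.1374, 0.1394]
tool_rot: [[0.53, 0.848, 0.005], [0.848, -0.53, 0.0], [0.003, 0.004, -1.0]]
ft_force: [0.4, -0.2, -0.2]
grip_width: 0.0427
gripper_force: 0.0
```

```bash
python3 - <<'E'
from h import *
CA=np.radians(58);C=np.array([[np.cos(CA),-np.sin(CA)],[np.sin(CA),np.cos(CA)]])
for c in("top","scene"):
    j=optics.get_image(c)
    for t in("cutter","cutter_blade","lid_edge"):
        for d in spotter.mark_of(t,c)[:2]:
            p=np.array(d["point"]); print(t,c,p.round(4),(C.T@(p[:2]-[.5192,.0993])*1e3).round(1),round(d["score"],2))
E
python3 mv.py c0,60,270,0 c140,60,270,0 c140,60,200,0
```

```text
cutter top [0.4587 0.1397 0.0321] [ 2.2 72.7] 0.52
cutter_blade top [0.4646 0.1346 0.0336] [ 1. 65.] 0.33
lid_edge top [0.5838 0.1974 0.2341] [117.4  -2.8] 0.67
lid_edge top [0.4871 0.0473 0.0196] [-61.1  -0.3] 0.53
cutter scene [0.4579 0.1365 0.0319] [-0.9 71.7] 0.5
cutter_blade scene [0.5041 0.2086 0.0338] [84.7 70.7] 0.48
cutter_blade scene [0.5177 0.0974 0.0236] [-2.4  0.3] 0.44
lid_edge scene [0.5806 0.1883 0.2371] [108.   -4.9] 0.6
now 24.2 [0.4588 0.1372 0.1358] psi 58.0 case [ 0.1 71.3] w 0.0424 F [ 0.7  0.4 -0.4] g 0.0
c0,60,270,0 -> [ -0.03   1.11 -13.42] turn -0.0
c140,60,270,0 -> [ 13.97   1.1  -13.44] turn -0.0
c140,60,200,0 -> [13.98  1.11 -6.44] turn -0.0
```

move_arm(
  series="0 0 -5 0 -1;0 1 -10 0 -1;0 2 -14.5 0 -1;5 3.1 -14.5 0 -1;10 3.1 -14.5 0 -1;15.5 3.1 -14.5 0 -1;15.5 3.1 -14.5 0 -1;15.5 3.1 -14.5 0 -1",
)

```text
time_s: 25.2
position: [0.5675, 0.2519, 0.281]
tool_rot: [[0.53, 0.848, -0.001], [0.848, -0.53, -0.001], [-0.001, -0.001, -1.0]]
ft_force: [0.1, 0.3, -0.3]
grip_width: -0.0002
gripper_force: 0.0
```

```bash
python3 mv.py c150,40,200,0
```

```text
now 25.2 [0.5675 0.2519 0.281 ] psi 58.0 case [155.   39.9] w -0.0002 F [ 0.1  0.3 -0.3] g 0.0
c150,40,200,0 -> [-0.49  0.    8.1 ] turn -0.0
```

move_arm(
  series="-0.5 0 4 0 -1;-0.5 0 8.1 0 -1;-0.5 0 8.1 0 -1;-1.5 0 8.1 0 -1;-3 0 8.1 0 -1;-4 0 8 0 -1;-5 0 7.9 0 -1;-5 0 7.9 0 -1",
)

```text
time_s: 26.2
position: [0.5412, 0.2092, 0.2039]
tool_rot: [[0.531, 0.847, 0.002], [0.847, -0.531, -0.0], [0.001, 0.001, -1.0]]
ft_force: [0.5, -0.4, 2.5]
grip_width: 0.0001
gripper_force: 0.9
```

```bash
python3 mv.py c83.8,40,202.8,0 c43.6,40,194.7,0 c6.6,40,175.7,0 c-24,40,147,0 c-46,40,111,0
python3 - <<'E'
from h import *
for c in("top","scene"):
    optics.get_image(c)
    for d in spotter.mark_of("lid_edge",c)[:1]: print(c,np.round(d["point"],3),d["score"])
E
```

```text
now 26.2 [0.5412 0.2092 0.2039] psi 57.9 case [104.9  39.6] w 0.0001 F [ 0.5 -0.4  2.5] g 0.9
c83.8,40,202.8,0 -> [-2.11 -0.04  0.1 ] turn -0.1
c43.6,40,194.7,0 -> [-6.13 -0.04  0.91] turn -0.1
c6.6,40,175.7,0 -> [-9.83 -0.04  2.81] turn -0.1
c-24,40,147,0 -> [-12.89  -0.04   5.68] turn -0.1
c-46,40,111,0 -> [-15.09  -0.04   9.27] turn -0.1
top [0.565 0.177 0.234] 0.6
```

Lid is moving (edge now forward of the hinge plane). Continue the arc.

move_arm(
  series="-2.1 0 0 0 -1;-4.1 0 0.4 0 -1;-6.1 0 0.9 0 -1;-8 0 1.8 0 -1;-9.8 0 2.8 0 -1;-11.4 0 4.2 0 -1;-12.9 0 5.7 0 -1;-12.9 0 5.7 0 -1",
)

```text
time_s: 27.4
position: [0.472, 0.1002, 0.145]
tool_rot: [[0.531, 0.847, -0.003], [0.847, -0.531, -0.0], [-0.002, -0.003, -1.0]]
ft_force: [0.3, -0.3, -0.2]
grip_width: -0.0003
gripper_force: 0.0
```

```bash
python3 mv.py c-36,40,129,0 c-46,40,111,0 c-53,40,90,0 c-57,40,72,0
python3 - <<'E'
from h import *
for c in("top","scene"):
    optics.get_image(c)
    for d in spotter.mark_of("lid_edge",c)[:1]: print(c,np.round(d["point"],3),d["score"])
E
```

```text
now 27.4 [0.472  0.1002 0.145 ] psi 57.9 case [-24.3  40.5] w -0.0003 F [ 0.3 -0.3 -0.2] g 0.0
c-36,40,129,0 -> [-1.17  0.06  1.6 ] turn -0.1
c-46,40,111,0 -> [-2.17  0.06  3.41] turn -0.1
c-53,40,90,0 -> [-2.86  0.07  5.51] turn -0.1
c-57,40,72,0 -> [-3.26  0.08  7.31] turn -0.1
top [0.49  0.046 0.157] 0.83
```

move_arm(
  series="-1.2 0 1.6 0 -1;-2.2 0 3.4 0 -1;-2.9 0 5 0 -1;-3.2 0 6.2 0 -1;-3.3 0 7 0 -1;-3.3 0 7.5 0 -1;-3.3 0 7.7 0 -1;-3.3 0 7.7 0 -1",
)

```text
time_s: 28.6
position: [0.4555, 0.0725, 0.071]
tool_rot: [[0.53, 0.848, 0.002], [0.848, -0.53, -0.001], [0.001, 0.002, -1.0]]
ft_force: [-8.8, -1.9, 27.8]
grip_width: -0.0
gripper_force: 14.3
```

```bash
python3 mv.py
python3 - <<'E'
from h import *
for c in("top","scene"):
    optics.get_image(c)
    for t in("lid_edge","catch_fin"):
        for d in spotter.mark_of(t,c)[:1]: print(t,c,np.round(d["point"],3),d["score"])
E
```

```text
now 28.6 [0.4555 0.0725 0.071 ] psi 58.0 case [-56.4  39.8] w -0.0 F [-8.8 -1.9 27.8] g 14.3
lid_edge top [0.474 0.02  0.07 ] 0.55
catch_fin top [0.423 0.012 0.076] 0.56
```

move_arm(
  series="0 0 -3 0 -1;0 0 -6 0 -1;-3.4 -1.8 -6 0 -1;-6.8 -3.5 -6 0 -1;-6.8 -3.5 -6 0 -1;-6.8 -3.5 -6 0 -1",
)

```text
time_s: 29.65
position: [0.3904, 0.0335, 0.1291]
tool_rot: [[0.53, 0.848, 0.001], [0.848, -0.53, -0.0], [0.001, 0.001, -1.0]]
ft_force: [-0.7, -0.2, -0.3]
grip_width: -0.0002
gripper_force: 0.0
```

```bash
python3 - <<'E'
from h import *
CA=np.radians(58);C=np.array([[np.cos(CA),-np.sin(CA)],[np.sin(CA),np.cos(CA)]])
for c in("top","scene"):
    j=optics.get_image(c)
    for t in("catch_fin","lid_edge"):
        for d in spotter.mark_of(t,c)[:1]:
            p=np.array(d["point"]); print(t,c,p.round(4),(C.T@(p[:2]-[.5192,.0993])*1e3).round(1),round(d["score"],2))
E
python3 mv.py c-124,75,67,0
```

```text
lid_edge top [0.4728 0.0228 0.0706] [-89.5  -1.2] 0.92
lid_edge scene [0.4723 0.017  0.0719] [-94.6  -3.8] 0.71
now 29.95 [0.3898 0.0336 0.1287] psi 58.0 case [-124.3   74.9] w -0.0001 F [ 0.8  0.8 -0.5] g 0.0
c-124,75,67,0 -> [ 0.03 -0.01  6.17] turn -0.0
```

move_arm(
  series="0 0 3 0 -1;0 0 6.1 0 -1;0 0 6.1 0 -1;0 1 6.1 0 -1;0 1.5 6.1 0 -1;0 2 6.1 0 -1;0 2.5 6.1 0 -1;0 2.5 6.1 0 -1",
)

```text
time_s: 30.95
position: [0.411, 0.0199, 0.068]
tool_rot: [[0.531, 0.848, 0.001], [0.848, -0.531, -0.0], [0.0, 0.001, -1.0]]
ft_force: [0.1, 0.1, -0.9]
grip_width: -0.0002
gripper_force: 0.0
```

```bash
python3 mv.py
```

```text
now 30.95 [0.411  0.0199 0.068 ] psi 58.0 case [-124.6   49.7] w -0.0002 F [ 0.1  0.1 -0.9] g 0.0
```

move_arm(
  series="0 0.5 0 0 -1;0 1 0 0 -1;0 1.5 0 0 -1;0 1.5 0 0 -1",
)

```text
time_s: 31.45
position: [0.4239, 0.0119, 0.0678]
tool_rot: [[0.531, 0.848, 0.001], [0.848, -0.531, -0.0], [0.0, 0.001, -1.0]]
ft_force: [0.8, -0.3, 0.0]
grip_width: -0.0002
gripper_force: 0.0
```

```bash
python3 mv.py
```

```text
now 31.45 [0.4239 0.0119 0.0678] psi 58.0 case [-124.6   34.5] w -0.0002 F [ 0.8 -0.3  0. ] g 0.0
```

Run:
```python
from h import *
CA=np.radians(58);C=np.array([[np.cos(CA),-np.sin(CA)],[np.sin(CA),np.cos(CA)]])
for c in("top","scene"):
    j=optics.get_image(c)
    for t in("catch_fin",):
        for d in spotter.mark_of(t,c)[:3]:
            p=np.array(d["point"]); print(t,c,p.round(4),(C.T@(p[:2]-[.5192,.0993])*1e3).round(1),round(d["score"],2))
print(observe()["ft_force"])
```

```text
catch_fin top [ 0.7048 -0.2286  0.0033] [-179.7 -331.2] 0.33
catch_fin scene [0.4588 0.1371 0.0342] [ 0.  71.3] 0.31
catch_fin scene [0.5668 0.1724 0.0506] [87.2 -1.6] 0.31
[ 0.32037136  0.10448622 -0.17945985]
```

move_arm(
  series="0 0.3 0 0 -1;0 0.5 0 0 -1;0 0.5 0 0 -1",
)

```text
time_s: 32.02
position: [0.4259, 0.0105, 0.0675]
tool_rot: [[0.53, 0.848, -0.004], [0.848, -0.53, 0.002], [-0.001, -0.005, -1.0]]
ft_force: [-6.3, 6.0, 5.5]
grip_width: 0.0
gripper_force: 4.9
```

move_arm(
  series="0 0.1 0 0 -1;0 -1.5 0 0 -1;0 -2 -5 0 -1;0 -2 -10 0 -1;-6 -6 -15 0 -1;-8 -10 -18 0 -1;-8 -10 -18 0 -1",
)

```text
time_s: 32.9
position: [0.2988, -0.0052, 0.2493]
tool_rot: [[0.531, 0.847, 0.004], [0.847, -0.531, -0.002], [0.0, 0.005, -1.0]]
ft_force: [1.1, -0.1, -0.1]
grip_width: 0.0002
gripper_force: 0.0
```

```bash
python3 - <<'E'
from h import *
CA=np.radians(58);C=np.array([[np.cos(CA),-np.sin(CA)],[np.sin(CA),np.cos(CA)]])
o=[]
for c in("top","scene"):
    j=optics.get_image(c)
    for t in("catch_fin","lid_edge"):
        for d in spotter.mark_of(t,c)[:3]:
            p=np.array(d["point"]); print(t,c,p.round(4),(C.T@(p[:2]-[.5192,.0993])*1e3).round(1),round(d["score"],2))
    w=C@np.array([-.10,.0])+[.5192,.0993]
    u=cv2.projectPoints(np.array([[w[0],w[1],.06]]),np.array(j["rvec"]),np.array(j["tvec"]),j["camera_matrix"],np.array(j["dist"]))[0].ravel().astype(int)
    o.append(cv2.resize(j["pixels"][u[1]-40:u[1]+40,u[0]-40:u[0]+40],(400,400),interpolation=cv2.INTER_CUBIC)); print(u)
cv2.imwrite("pics/g6.png",np.hstack(o))
E
python3 mv.py
```

```text
catch_fin top [0.4383 0.0014 0.0804] [-125.9   16.7] 0.41
lid_edge top [0.471  0.02   0.0673] [-92.8  -1.1] 0.87
[284 254]
lid_edge scene [0.4721 0.0194 0.0701] [-92.7  -2.4] 0.75
[291 232]
now 33.2 [ 0.301  -0.0052  0.247 ] psi 58.0 case [-204.3  129.6] w 0.0001 F [-0.2 -0.3  0.2] g 0.0
```

View pics/g6.png

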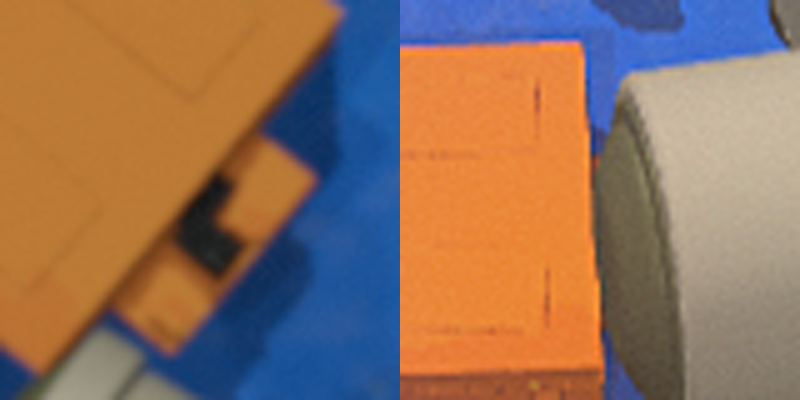

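move_arm(
  series="4 4 6 0 -1;8 7.5 11 0 -1;8 7.5 15 0 -1;8 7.5 18 0 -1;8 7.5 18 0 -1;8 8.8 18 0 -1;8 9.8 18 0 -1;8 9.8 18 0 -1",
)

```text
time_s: 34.2
position: [0.4263, 0.0104, 0.0688]
tool_rot: [[0.531, 0.847, 0.0], [0.847, -0.531, 0.001], [0.001, -0.0, -1.0]]
ft_force: [-3.1, 2.4, 3.1]
grip_width: 0.0004
gripper_force: 2.6
```

move_arm(
  series="0 0.3 0 0 -1;0 0.6 0 0 -1;0 0.6 0 0 -1;0 0.6 0 0 -1",
)

```text
time_s: 34.7
position: [0.4271, 0.0098, 0.0685]
tool_rot: [[0.531, 0.848, -0.009], [0.848, -0.531, 0.005], [-0.0, -0.01, -1.0]]
ft_force: [-17.8, 16.2, 17.1]
grip_width: 0.0
gripper_force: 13.9
```

```bash
python3 mv.py
```

```text
now 34.7 [0.4271 0.0098 0.0685] psi 58.0 case [-124.8   30.7] w 0.0 F [-17.8  16.2  17.1] g 13.9
```

move_arm(
  series="0 -1 0 0 -1;0 -2 0 0 -1;0 -2.5 -5 0 -1;-3 -4 -10 0 -1;-8 -5 -14 0 -1;-12 -5 -16 0 -1;-12 -5 -16 0 -1;-12 -5 -16 0 -1",
)

```text
time_s: 35.7
position: [0.3251, -0.0676, 0.2277]
tool_rot: [[0.531, 0.847, 0.0], [0.847, -0.531, 0.0], [0.0, 0.0, -1.0]]
ft_force: [0.9, -0.5, 0.1]
grip_width: 0.0003
gripper_force: 0.0
```

```bash
python3 - <<'E'
from h import *
CA=np.radians(58);C=np.array([[np.cos(CA),-np.sin(CA)],[np.sin(CA),np.cos(CA)]])
for c in("top","scene"):
    j=optics.get_image(c)
    for t in("catch_fin","lid_edge","tape_measure","tape_clear","staple_box"):
        for d in spotter.mark_of(t,c)[:1]:
            p=np.array(d["point"]); print(t,c,p.round(4),(C.T@(p[:2]-[.5192,.0993])*1e3).round(1),round(d["score"],2))
E
python3 mv.py
```

```text
catch_fin top [ 4.408e-01 -2.000e-04  7.780e-02] [-125.9   13.8] 0.59
lid_edge top [0.4721 0.0227 0.0713] [-89.9  -0.6] 0.66
tape_measure top [ 6.845e-01 -1.353e-01  1.000e-04] [-111.4 -264.5] 0.81
tape_clear top [ 7.055e-01 -3.313e-01  1.000e-04] [-266.4 -386.2] 0.73
staple_box top [ 0.7073 -0.2283  0.0051] [-178.1 -333.1] 0.72
lid_edge scene [0.4714 0.0173 0.0712] [-94.9  -2.9] 0.61
tape_measure scene [0.5193 0.0978 0.0012] [-1.2 -0.9] 0.71
now 36.3 [ 0.325  -0.0677  0.2278] psi 58.0 case [-244.5   76.1] w -0.0001 F [ 0.2 -0.7 -0.2] g 0.0
```

Fin at y 13.8, about 23 mm of travel and firm against the stop at 24 N. The lid is shut and the bystanders have not moved.

```bash
python3 -c "
from h import *
print(order.close_job())"
```

```text
the job is handed in; nothing more can be done
None
```

I packed the stapler, torch and cutter in their cut-outs, shut the lid, pushed the catch across to its stop and handed the job in at about 36 s; the other three items stayed where they were, and I have not seen the judge's result.

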